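Seat the vial carrier against two dowels and an end stop

TASK

Pick up the grey vial carrier by its knob, set it on the dark jig bed and push it gently, by feel, fully home: its long side against both dowels and its short side against the end stop's adjusting screw, pressed against all three at the same moment for about half a second, and never with more than 25 N on any of them. Leave it there, flat, let go, and do not disturb the vial, the roll-on bottle or the tape roll.

Things in the scene. Friction and masses are not known exactly. Their poses are not given: they have to be found in the camera images.
- jig: dark steel jig bed lying on the bench, fixed, 180 mm (its x) by 280 mm (its y) by 12 mm thick; origin at the centre of its underside, z up. The dowels stand near its far long edge (+x), the end stop on its left part (+y). The bed's top, 12 mm above the origin, is flat, ground and slightly oiled (friction about 0.2); the carrier goes on it with its long sides along the jig's y
- dowel_left: upright fixed steel dowel, 12 mm diameter, 24 mm tall; origin at the centre of its foot on the bed's top, at x +62, y +50, z +12 mm in the jig's frame
- dowel_right: the same, at x +62, y -50, z +12 mm in the jig's frame
- end_stop: steel stop block, 34 x 30 x 22 mm, a small screw head on top; fixed, at x +6 mm, y +88 to +98 mm in the jig's frame, axes as the jig's. Origin on the bed below its front face, which looks to -y. From that face a 12 mm adjusting screw with a flat end (axis 10.5 mm up) sticks out 8 to 20 mm to -y, set differently each time and not measured: look or feel for it. It is locked and does not yield
- carrier: loose mid-grey anodised vial carrier, 0.5 to 0.8 kg: plate 100 mm (x) by 150 mm (y) by 16 mm with four 30 mm holes and a round knob in the middle; symmetric, either long side may meet the dowels. Origin at the centre of its underside. Seated, the origin is at x +6 mm in the jig's frame and 75 mm to -y of the stop screw's end. Sliding on the bed takes about 1 to 3 N
- carrier_knob (a point): centre of the carrier's round black knob, where it is gripped: 25 mm diameter, upright, from 19 to 48 mm above the carrier's underside; this point is 32 mm above the underside, on the knob's axis, axes as the carrier's. Below the knob is a washer of 30 mm diameter, 3 mm thick
- vial: small open brown glass vial, 29 mm diameter, 66 mm tall, loose, on the bench just in front of the jig, on the robot's side; origin at the centre of its underside; leave alone
- roll_on: brown glass roll-on bottle with a black cap, 29 mm diameter, 78 mm tall, loose, on the bench just in front of the jig, on the robot's side; origin at the centre of its underside; leave alone
- tape: roll of white tape lying flat, 62 mm diameter, 18 mm high, loose, on the bench near the carrier; origin at the centre of its underside; leave alone

How it is judged:
By the outcome, as a careful person would: the job done as asked, in the order asked, and still so for the second after the job is handed in, with the robot touching nothing.
It also fails if it takes over 51 s, if anything falls off the work surface, if the arm or the gripper's body presses on something with over 40 N, if the wrist force passes 120 N, or if a joint passes its speed limit or range.

ROBOT

A 6-joint arm with a two-finger parallel gripper is mounted at the origin on a cart in front of the work surface, level with it; the furniture and walls round the work are solid. World frame = base frame: x ahead of the robot, y to its left, z up, the work surface at z = 0. Lengths are in m, angles in rad, forces in N, time in s.
With the tool pointing down it reaches from about 0.25 to 0.725 m from the base axis. Payload 4 kg.
Tool frame: the origin (TCP) lies where the fingers leave the gripper's body, on its centre line; the fingertips stand 73 mm ahead of it and the grasp point (between the pads) lies 54 mm ahead of it (bot.tip_reach is the z of the fingertips in the tool frame, in m); z points along the fingers, x is the direction in which the jaws open and shut, and the axes are right-handed (so a half turn about z gives the same grasp; the last joint's range is limited). The gripper opens to 85 mm and grips with 20 to 120 N. Pads are 22 mm wide; open, the fingers measure 114 mm over their backs; the gripper's body (76 mm by 85 mm) begins 54 mm behind the grasp point. The pads swing forward as they close: fully open they stand 13 mm farther back than shut.
Start: joints at [-1.122, 0.241, 0.005, 1.335, 0, 1.571], TCP at [0.217, -0.45, 0.304] pointing down, gripper open.
Joint ranges: [-2.72, 2.72], [-1.05, 1.87], [-1.09, 1.28], [-1.99, 2.15], [-1.42, 1.44], [-3.14, 3.14]. Speed limits (rad/s): [2.79, 2.79, 3.14, 3.14, 3.14, 3.14].

INTERFACE

Orientations are given as a unit quaternion [x, y, z, w].
In Python, from workcell import bot, vision, job_done gives the robot as it stands.
- The arm moves only by the tool drive_tool, never from a script. Its argument "steps" is one flat list of numbers, 7 for each row, row after row: the shift along the tool's x, y, z in m, then the turn, a rotation vector about the tool's x, y, z in degrees, then the closure, from -1 (fully open) to 1 (shut). A call has 1 to 8 rows; each row shifts and turns the commanded pose from where the row before left it, along the tool's axes as they then stand; what a row does not reach is not made up. A row lasts 1/12 s, in which the tool goes at most 41.7 mm and 7.16 degrees, less where a joint would pass 70% of its speed; a pose out of reach is approached as far as the arm can. A call is refused whole if a number of a shift passes 0.0417 or a number of a turn 7.16, either way. A call with a gripper value outside its range is refused whole. The fingers move at their own pace and stop on an object; the grip force is fixed at half the most. Time passes only in rows, so rows that do not move let the fingers close. It gives the time, the measured TCP pose, the force and the opening at its end, in the units of the state.
- bot.get_obs(): the state, without advancing time (a new reading comes with each control period).
- vision.camera(name): name is "scene" or "top"; returns (picture, depth): 400x640x3 uint8, red, green, blue; 400x640 float32, m along the optical axis (not along the pixel's ray), 0 where there is no reading.
- vision.camera_model(name): a dict with "mtx" (3x3 intrinsics, pixels), "D" ([k1, k2, p1, p2, k3] as OpenCV has them; the pictures are not rectified), "rvec" (rotation vector, rad) and "tvec" (3), from world to camera coordinates, as OpenCV has them. Camera axes: x right, y down, z forward; pixel columns grow to the right and rows downward; lengths in m; the calibration is good to about 2 mm. A picture is of the moment at which its call begins. camera_model takes no time and is no camera call.
- job_done(): hands the job in, once; it reports no verdict.
The state is a dict: "clock": time; "joint_pos": joint angles; "joint_vel": joint speeds; "tau": joint torques, N m; "eef_pos": TCP position; "tool_rot": TCP orientation; "ft_force": force on the tool from outside, world axes, zero at the start; "ft_torque": the same for the moment, N m; "grip_width": finger opening in m.
Only numpy, scipy, OpenCV 4.12 (cv2) and the standard library are available. Lean on these libraries where they do the work, as an engineer would, in place of code of your own. Each camera call takes 0.05 s, during which the arm holds its last target.

## Working session

There is one attempt and no reset: what is moved stays moved. The work goes in short steps, Python scripts to look and compute and a tool call to move; the robot and the scene stay as the last step left them, time stands still between calls to the robot, and variables do not carry over. Pictures are saved under pics/ and viewed, and the job is handed in when it is done.

Besides the shell and the picture viewer there is one more tool, called after ">>>" as name(argument=value, ...) on one line, values as JSON. drive_tool: Moves the arm, as the interface text tells. Its arguments: {"type":"object","properties":{"steps":{"type":"array"}},"required":["steps"]}

```bash
ls; mkdir -p pics
python3 - <<'E'
from workcell import bot, vision
import cv2,numpy as np
print(bot.get_obs(), bot.tip_reach)
for n in("scene","top"):
    p,d=vision.camera(n); cv2.imwrite(f"pics/{n}0.png",p[:,:,::-1]); np.savez(f"{n}0.npz",p=p,d=d); print(vision.camera_model(n))
E
```

```text
pics
{'clock': 0.0, 'joint_pos': array([-1.12199684e+00,  2.41433016e-01,  3.70600538e-03,  1.33520846e+00,
        2.34679128e-06,  1.57077507e+00]), 'joint_vel': array([-3.03400597e-04,  4.70930812e-04, -1.00556418e-03,  4.12505493e-05,
       -1.06917944e-03, -1.55082430e-05]), 'tau': array([-2.77032465e-03, -3.72319007e+01,  2.52408940e+01,  1.69429363e-02,
       -2.55103005e-04,  4.82575899e-06]), 'eef_pos': array([ 0.21673013, -0.45004288,  0.30299584]), 'tool_rot': array([ 8.46729512e-01, -5.32022547e-01, -9.05003851e-04, -5.70050505e-04]), 'ft_force': array([-0.0949741 , -0.27582943,  0.75978644]), 'ft_torque': array([ 7.28118952e-03, -2.17122827e-02,  3.87777925e-05]), 'grip_width': 0.08535557574686832} 0.0726
{'mtx': array([[460.37436044,   0.        , 319.88475556],
       [  0.        , 460.37436044, 197.70686739],
       [  0.        ,   0.        ,   1.        ]]), 'D': array([-0.06001487,  0.        ,  0.        ,  0.        ,  0.        ]), 'rvec': array([ 1.92662511, -0.89306684,  0.52900447]), 'tvec': array([-0.264195  ,  0.23110508,  1.04972534])}
{'mtx': array([[450.69158854,   0.        , 323.10087146],
       [  0.        , 450.69158854, 198.64055811],
       [  0.        ,   0.        ,   1.        ]]), 'D': array([-0.12395264,  0.        ,  0.        ,  0.        ,  0.        ]), 'rvec': array([ 2.19323746, -2.14728532,  0.14350747]), 'tvec': array([0.03625564, 0.47963306, 1.56780177])}
```

View pics/scene0.png

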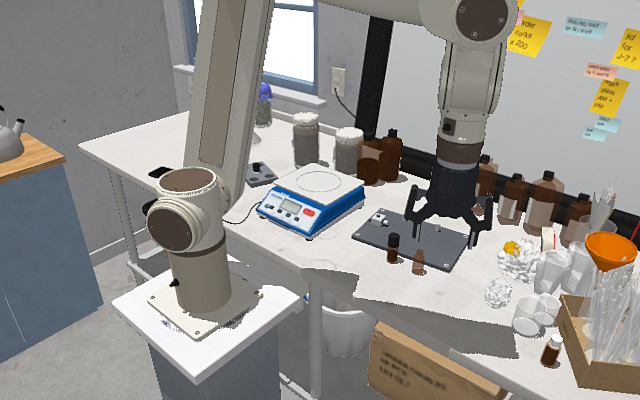

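View pics/top0.png

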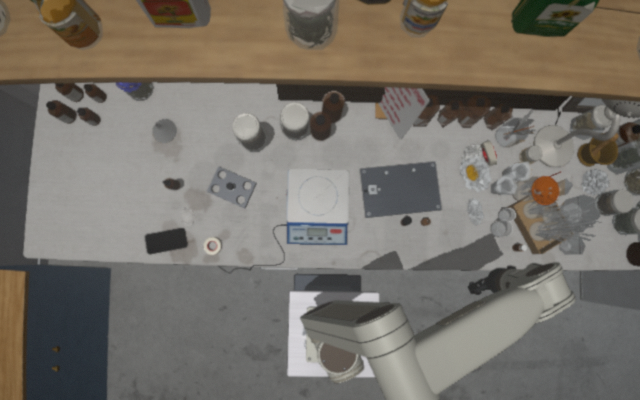

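The top view shows the carrier near (232,187) and the tape at (212,246), left of the blue scale. The jig is at about (400,189), with the stop at (373,188) and the bottles at (406,221) and (426,221). The scene view shows the jig at about (415,237), and the arm hides part of it and the carrier.

```bash
cat > h.py <<'E'
import cv2,numpy as np
from workcell import bot,vision
M={n:vision.camera_model(n) for n in("scene","top")}
def ray(n,uv):
    m=M[n];R=cv2.Rodrigues(m["rvec"])[0]
    q=cv2.undistortPoints(np.array(uv,float).reshape(-1,1,2),m["mtx"],m["D"]).reshape(-1,2)
    d=np.c_[q,np.ones(len(q))]@R
    return -R.T@m["tvec"],d
def onz(n,uv,z):
    c,d=ray(n,uv); return c+d*((z-c[2])/d[:,2])[:,None]
def dep(n,D,uv):
    c,d=ray(n,uv); return np.array([c+dd*D[int(round(v)),int(round(u))] for dd,(u,v) in zip(d,uv)])
def proj(n,P):
    m=M[n];return cv2.projectPoints(np.array(P,float).reshape(-1,1,3),m["rvec"],m["tvec"],m["mtx"],m["D"])[0].reshape(-1,2)
def two(a,b):
    c1,d1=ray("scene",[a]);c2,d2=ray("top",[b]);d1=d1[0];d2=d2[0]
    A=np.c_[d1,-d2];s=np.linalg.lstsq(A,c2-c1,rcond=None)[0]
    p=c1+s[0]*d1;q=c2+s[1]*d2;return (p+q)/2,np.linalg.norm(p-q)
E
python3 - <<'E'
import cv2,numpy as np
from h import *
t=np.load("top0.npz");s=np.load("scene0.npz")
def crop(p,x,y,w,h,k,f): cv2.imwrite(f,cv2.resize(p[y:y+h,x:x+w,::-1],None,fx=k,fy=k,interpolation=cv2.INTER_CUBIC))
crop(t["p"],350,150,100,75,8,"pics/tj.png")
crop(t["p"],190,155,100,75,8,"pics/tc.png")
crop(s["p"],340,195,140,80,5,"pics/sj.png")
crop(s["p"],230,140,60,60,8,"pics/sc.png")
print(dep("top",t["d"],[(410,200),(420,230),(232,187),(217,185),(232,212),(373,189),(212,246),(406,221),(426,221)]).round(4))
print(dep("top",t["d"],[(318,195),(318,235),(248,130),(295,120),(334,105),(320,125)]).round(3))
print(proj("scene",dep("top",t["d"],[(232,187)])))
E
```

```text
[[ 4.824e-01 -2.665e-01  1.360e-02]
 [ 3.760e-01 -3.068e-01 -3.700e-03]
 [ 5.109e-01  3.679e-01  4.400e-02]
 [ 5.230e-01  4.311e-01  7.000e-04]
 [ 4.266e-01  3.730e-01 -3.900e-03]
 [ 5.157e-01 -1.291e-01  3.850e-02]
 [ 3.028e-01  4.393e-01  5.000e-04]
 [ 4.022e-01 -2.397e-01  7.430e-02]
 [ 4.043e-01 -3.124e-01  6.290e-02]]
[[0.483 0.065 0.095]
 [0.349 0.062 0.058]
 [0.68  0.298 0.186]
 [0.727 0.148 0.152]
 [0.783 0.018 0.149]
 [0.71  0.064 0.156]]
[[256.95148541 164.81173078]]
```

View pics/tj.png

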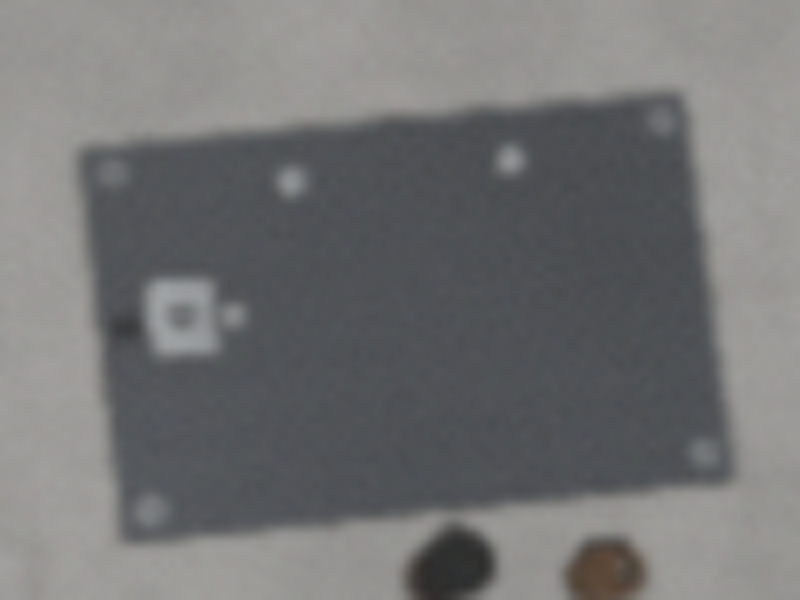

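View pics/tc.png

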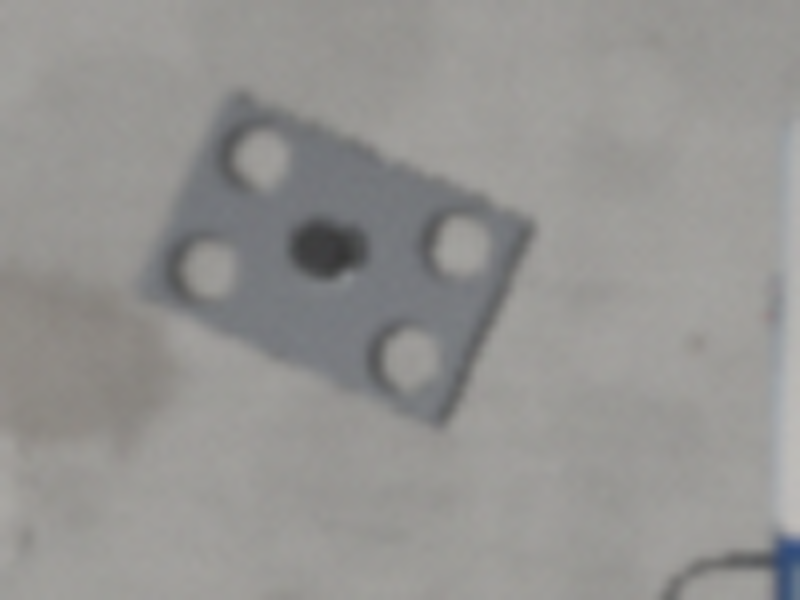

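View pics/sj.png

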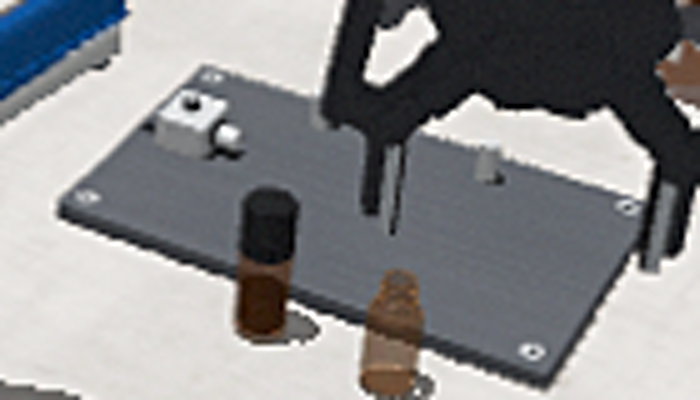

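View pics/sc.png

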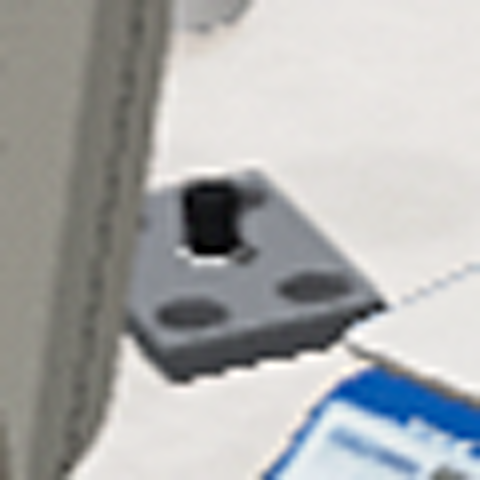

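The crops show these positions:
- **Jig corners (tj crop):** (82,150), (682,95), (733,480) and (122,540).
- **Dowels:** (291,182) and (510,160).
- **Screw tip:** about (246,316).
- **Carrier corners (tc crop):** (237,92), (535,222), (443,425) and (143,292).
- **Knob:** (325,248).

Both the knob and the jig are clear in the scene view.

Run:
```python
import cv2,numpy as np
from h import *
t=np.load("top0.npz");s=np.load("scene0.npz")
p=t["p"]; hsv=cv2.cvtColor(p,cv2.COLOR_RGB2HSV); k=8
def quad(x,y,w,h,lo,hi,name):
    c=cv2.resize(p[y:y+h,x:x+w],None,fx=k,fy=k,interpolation=cv2.INTER_CUBIC)
    g=cv2.cvtColor(c,cv2.COLOR_RGB2GRAY); m=((g>lo)&(g<hi)).astype(np.uint8)*255
    m=cv2.morphologyEx(m,cv2.MORPH_OPEN,np.ones((9,9)))
    cs=cv2.findContours(m,cv2.RETR_EXTERNAL,cv2.CHAIN_APPROX_NONE)[0]
    c0=max(cs,key=cv2.contourArea)
    hl=cv2.convexHull(c0)
    r=cv2.approxPolyDP(hl,20,True).reshape(-1,2)
    r2=cv2.boxPoints(cv2.minAreaRect(c0))
    f=lambda q:(np.array(q,float)+.5)/k-.5+[x,y]
    return f(r),f(r2),f(c0.reshape(-1,2))
def rectworld(cnt,z):
    P=onz("top",cnt,z)[:,:2].astype(np.float32); r=cv2.minAreaRect(P*1000); return np.array(r[0])/1000,r[1],r[2]
a=quad(350,150,100,65,20,118,"jig"); print("jig",a[0].tolist()); print(rectworld(a[2],.012))
b=quad(200,160,60,55,20,138,"car"); print("car",b[0].tolist()); print(rectworld(b[2],.016))
w=lambda q,z:onz("top",np.array(q,float)/k-.4375+[0,0],z)
off=np.array([350,150]); T=lambda q,z:onz("top",[(np.array(q)+.5)/8-.5+off],z)[0].round(4)
print("dow",T((291,182),.036),T((510,160),.036)); print("screw tip",T((246,316),.0225),"stop front",T((216,316),.034),"stop back",T((146,316),.034))
off=np.array([190,155]); kt=(np.array((325,248))+.5)/8-.5+off
print("knob top",onz("top",[kt],.048))
print(two((np.array((210,186))+.5)/8-.5+[230,140],kt))
# scene/top tri of jig screw heads and dowel right
S=lambda q:(np.array(q)+.5)/5-.5+[340,195]; U=lambda q:(np.array(q)+.5)/8-.5+[350,150]
for n,a_,b_ in [("hTL",(212,76),(113,173)),("hBL",(88,196),(151,510)),("hBR",(532,351),(704,452)),("hTR",(628,206),(661,121)),("dowR",(489,152),(510,160)),("vial",(400,280),(606,560)),("roll",(272,197),(455,555))]:
    print(n,two(S(a_),U(b_)))
off=np.array([0,0]);print("tape",onz("top",[(212,246)],.018))
```

```text
jig [[434.5625, 161.6875], [440.8125, 209.5625], [364.5625, 214.4375], [360.1875, 168.1875]]
(array([ 0.52189233, -0.23214359]), (183.29937744140625, 281.58355712890625), 7.1999897956848145)
car [[218.0625, 166.0625], [256.3125, 182.1875], [244.9375, 208.3125], [206.3125, 191.8125]]
(array([0.51553107, 0.37482397]), (158.85723876953125, 107.54706573486328), 67.69363403320312)
dow [ 0.5771 -0.1754  0.036 ] [ 0.5897 -0.2742  0.036 ]
screw tip [ 0.5183 -0.1574  0.0225] stop front [ 0.5164 -0.1424  0.034 ] stop back [ 0.5156 -0.1112  0.034 ]
knob top [[0.51529306 0.37374241 0.048     ]]
(array([0.51417475, 0.37461172, 0.04845204]), np.float64(0.0028470640587308334))
hTL (array([ 0.58328122, -0.09798087,  0.01136053]), np.float64(0.0010310871242270275))
hBL (array([ 0.43131072, -0.11674106,  0.0101942 ]), np.float64(0.0006868450010849992))
hBR (array([ 0.46305292, -0.36869521,  0.00911282]), np.float64(0.00010363899350711692))
hTR (array([ 0.61449167, -0.35007923,  0.01075514]), np.float64(0.0005037397616444283))
dowR (array([ 0.59107517, -0.27577535,  0.02691115]), np.float64(0.0009524739152595648))
vial (array([ 0.41128769, -0.31402061,  0.05547206]), np.float64(0.005054198787551968))
roll (array([ 0.40979668, -0.24178869,  0.07412453]), np.float64(0.0013916298593171653))
tape [[0.30271981 0.43530082 0.018     ]]
```

```bash
cat > plan.py <<'E'
import sys,json,numpy as np
from scipy.spatial.transform import Rotation as R
from workcell import bot
# usage: plan.py x y z yawdeg nrows grip [frompose x y z yaw]
def pose():
    o=bot.get_obs(); r=R.from_quat(o["tool_rot"]); x=r.as_matrix()[:,0]; return o,np.array(o["eef_pos"]),np.degrees(np.arctan2(x[1],x[0])),r
def rows(p0,y0,p1,y1,n,g):
    dy=(y1-y0)/n; out=[]; err=np.zeros(3)
    p=np.array(p0,float);y=y0
    for i in range(n):
        tgt=p0+(np.array(p1)-p0)*(i+1)/n; d=tgt-p
        a=np.radians(y);X=np.array([np.cos(a),np.sin(a),0]);Y=np.array([np.sin(a),-np.cos(a),0]);Z=np.array([0,0,-1.])
        s=np.round([d@X,d@Y,d@Z],4); p=p+s[0]*X+s[1]*Y+s[2]*Z; y+=round(dy,2)
        out.append(s.tolist()+[0,0,round(-dy,2),g])
    return out
if __name__=="__main__":
    a=list(map(float,sys.argv[1:])); o,p,y,r=pose()
    if len(a)>6: p=np.array(a[6:9]);y=a[9]
    n=int(a[4]); q=rows(p,y,a[:3],a[3],n,a[5])
    print("clock",o["clock"],p.round(4),round(y,2),"maxshift",max(max(map(abs,r[:3])) for r in q))
    for i in range(0,n,8): print(json.dumps(sum(q[i:i+8],[])))
E
python3 plan.py 0.515 0.374 0.22 17.8 24 -0.2
```

```text
clock 0.1 [ 0.2168 -0.4501  0.3031] -64.29 maxshift 0.0365
[-0.0255, -0.0261, 0.0035, 0, 0, -3.42, -0.2, -0.024, -0.0276, 0.0034, 0, 0, -3.42, -0.2, -0.0222, -0.0289, 0.0035, 0, 0, -3.42, -0.2, -0.0205, -0.0302, 0.0034, 0, 0, -3.42, -0.2, -0.0187, -0.0314, 0.0035, 0, 0, -3.42, -0.2, -0.0167, -0.0325, 0.0035, 0, 0, -3.42, -0.2, -0.0148, -0.0334, 0.0034, 0, 0, -3.42, -0.2, -0.0128, -0.0342, 0.0035, 0, 0, -3.42, -0.2]
[-0.0107, -0.0349, 0.0035, 0, 0, -3.42, -0.2, -0.0085, -0.0355, 0.0034, 0, 0, -3.42, -0.2, -0.0065, -0.036, 0.0035, 0, 0, -3.42, -0.2, -0.0043, -0.0362, 0.0034, 0, 0, -3.42, -0.2, -0.0021, -0.0365, 0.0035, 0, 0, -3.42, -0.2, -0.0, -0.0365, 0.0035, 0, 0, -3.42, -0.2, 0.0022, -0.0364, 0.0034, 0, 0, -3.42, -0.2, 0.0044, -0.0363, 0.0035, 0, 0, -3.42, -0.2]
[0.0066, -0.0359, 0.0035, 0, 0, -3.42, -0.2, 0.0086, -0.0355, 0.0034, 0, 0, -3.42, -0.2, 0.0108, -0.0349, 0.0035, 0, 0, -3.42, -0.2, 0.0129, -0.0342, 0.0034, 0, 0, -3.42, -0.2, 0.0148, -0.0333, 0.0035, 0, 0, -3.42, -0.2, 0.0168, -0.0324, 0.0035, 0, 0, -3.42, -0.2, 0.0188, -0.0314, 0.0034, 0, 0, -3.42, -0.2, 0.0205, -0.0302, 0.0035, 0, 0, -3.42, -0.2]
```

>>> drive_tool(steps=[-0.0255,-0.026,0.0035,0,0,-3.42,-0.2,-0.024,-0.0275,0.0035,0,0,-3.42,-0.2,-0.022,-0.029,0.0035,0,0,-3.42,-0.2,-0.0205,-0.03,0.0035,0,0,-3.42,-0.2,-0.0185,-0.0315,0.0035,0,0,-3.42,-0.2,-0.0165,-0.0325,0.0035,0,0,-3.42,-0.2,-0.015,-0.0335,0.0035,0,0,-3.42,-0.2,-0.013,-0.034,0.0035,0,0,-3.42,-0.2])

```text
clock: 0.77
eef_pos: [0.3161, -0.1744, 0.2755]
tool_rot: [0.949, -0.316, -0.0, -0.0]
ft_force: [0.8, -0.7, 0.2]
grip_width: 0.0514
```

>>> drive_tool(steps=[-0.0107,-0.035,0.0035,0,0,-3.42,-0.2,-0.0085,-0.0355,0.0034,0,0,-3.42,-0.2,-0.0065,-0.036,0.0035,0,0,-3.42,-0.2,-0.0045,-0.036,0.0034,0,0,-3.42,-0.2,-0.002,-0.0365,0.0035,0,0,-3.42,-0.2,0,-0.0365,0.0035,0,0,-3.42,-0.2,0.002,-0.0365,0.0034,0,0,-3.42,-0.2,0.0045,-0.0363,0.0035,0,0,-3.42,-0.2])

```text
clock: 1.43
eef_pos: [0.4153, 0.1005, 0.2478]
tool_rot: [0.997, -0.082, -0.0, 0.0]
ft_force: [0.8, -1.1, 0.9]
grip_width: 0.0512
```

>>> drive_tool(steps=[0.0066,-0.036,0.0035,0,0,-3.42,-0.2,0.0086,-0.0355,0.0034,0,0,-3.42,-0.2,0.0108,-0.035,0.0035,0,0,-3.42,-0.2,0.013,-0.034,0.0034,0,0,-3.42,-0.2,0.015,-0.0333,0.0035,0,0,-3.42,-0.2,0.017,-0.0324,0.0035,0,0,-3.42,-0.2,0.019,-0.0314,0.0034,0,0,-3.42,-0.2,0.0205,-0.03,0.0035,0,0,-3.42,-0.2])

```text
clock: 2.1
eef_pos: [0.5156, 0.3749, 0.2196]
tool_rot: [0.988, 0.156, -0.001, 0.0]
ft_force: [0.8, -0.4, 0.3]
grip_width: 0.0511
```

```bash
python3 plan.py 0.515 0.374 0.098 17.8 4 -0.2
python3 - <<'E'
import cv2,numpy as np
from h import *
o=bot.get_obs();print(o["eef_pos"],o["joint_pos"])
for n in("scene",):
    p,d=vision.camera(n); np.savez(f"{n}1.npz",p=p,d=d)
    cv2.imwrite("pics/s1.png",cv2.resize(p[60:260,180:480,::-1],None,fx=2.6,fy=2.6,interpolation=cv2.INTER_CUBIC))
E
```

```text
clock 2.1 [0.5156 0.3749 0.2196] 17.98 maxshift 0.0304
[-0.0002, 0.0002, 0.0304, 0, 0, 0.05, -0.2, -0.0002, 0.0001, 0.0304, 0, 0, 0.05, -0.2, -0.0002, 0.0002, 0.0304, 0, 0, 0.05, -0.2, -0.0003, 0.0002, 0.0304, 0, 0, 0.05, -0.2]
[0.5156115  0.37489058 0.21955567] [ 6.28703352e-01  5.58427833e-01  2.60598264e-01  1.27416866e+00
 -9.22788409e-05  1.88568103e+00]
```

View pics/s1.png

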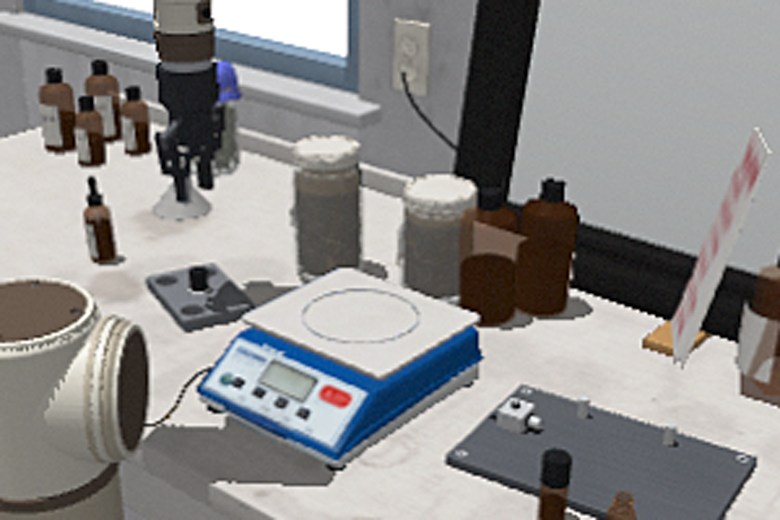

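The whole jig, both dowels and the stop screw are visible now. In the crop the screw is at about (533,423), the dowels at (583,405) and (668,433), and the carrier knob at (199,277). I'll refine the measurements with this view.

Run:
```python
import cv2,numpy as np
from h import *
s=np.load("scene1.npz")["p"]
def crop(p,x,y,w,h,k,f): cv2.imwrite(f,cv2.resize(p[y:y+h,x:x+w,::-1],None,fx=k,fy=k,interpolation=cv2.INTER_CUBIC))
crop(s,350,200,90,60,8,"pics/sj1.png")
crop(s,225,150,70,50,10,"pics/sc1.png")
print(proj("scene",[[.5156,.3749,.147],[.515,.374,.048]]))
```

```text
[[254.64532858 135.79467834]
 [256.53584182 162.88941829]]
```

View pics/sj1.png

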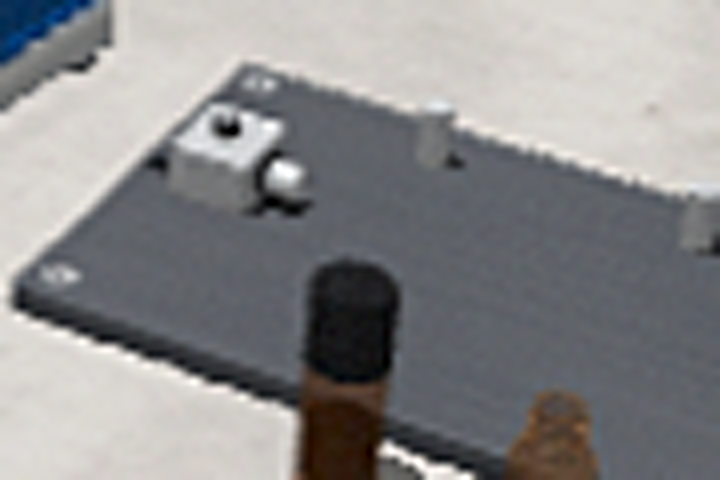

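View pics/sc1.png

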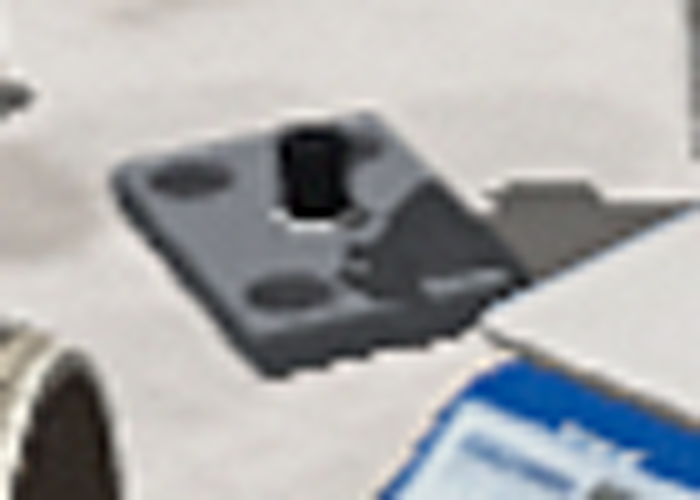

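Run:
```python
from h import *
f=lambda q:(np.array(q,float)+.5)/10-.5+[225,150]
P=onz("scene",f([(116,178),(252,335),(375,115),(190,181),(289,293)]),.016)[:,:2]
print(P.round(4)); 
for a,b in((0,1),(0,2),(3,4)):
    d=P[b]-P[a]; print(np.hypot(*d),np.degrees(np.arctan2(d[1],d[0])))
# holes from top
g=lambda q:(np.array(q,float)+.5)/8-.5+[190,155]
H=onz("top",g([(260,158),(460,245),(410,358),(207,270)]),.010)[:,:2]; print(H.round(4),H.mean(0))
for a,b in((0,1),(3,2),(0,3),(1,2)):
    d=H[b]-H[a]; print(np.hypot(*d),np.degrees(np.arctan2(d[1],d[0])))
k=lambda q:(np.array(q,float)+.5)/8-.5+[350,200]
print("tip", onz("scene",k([(312,185)]),.0225), "front",onz("scene",k([(282,140)]),.034))
```

```text
[[0.4887 0.4539]
 [0.438  0.327 ]
 [0.5851 0.4229]
 [0.504  0.4321]
 [0.4669 0.3405]]
0.13667548544146937 -111.77376290631852
0.10125711938126669 -17.807860474717714
0.09883055542534838 -112.04970031773945
[[0.561  0.4125]
 [0.5233 0.3202]
 [0.4718 0.3406]
 [0.5095 0.4341]] [0.51638887 0.37683926]
0.09971963033056046 -112.20948103507602
0.10082620368424096 -111.98410819614617
0.055820052594617864 157.23739963121758
0.05542375251292865 158.37660680312854
tip [[ 0.51864975 -0.16117789  0.0225    ]] front [[ 0.52098022 -0.14610711  0.034     ]]
```

>>> drive_tool(steps=[-0.0007,0.0003,0.0309,0,0,0.2,-0.2,0,0,0.0309,0,0,0,-0.2,0,0,0.0309,0,0,0,-0.2,0,0,0.0309,0,0,0,-0.2,0,0,0,0,0,0,0.1,0,0,0,0,0,0,0.3,0,0,0,0,0,0,0.4,0,0,0,0,0,0,0.4])

```text
clock: 2.82
eef_pos: [0.5155, 0.3731, 0.099]
tool_rot: [0.988, 0.153, 0.001, -0.001]
ft_force: [-1.9, -0.5, -1.2]
grip_width: 0.0257
```

>>> drive_tool(steps=[0,0,0,0,0,0,1,0,0,0,0,0,0,1,0,0,0,0,0,0,1,0,0,0,0,0,0,1])

```text
clock: 3.15
eef_pos: [0.5156, 0.3732, 0.0993]
tool_rot: [0.988, 0.153, 0.001, -0.001]
ft_force: [-2.3, -2.0, 5.7]
grip_width: 0.0232
```

Run:
```python
from h import *
o=bot.get_obs(); print(o)
p,d=vision.camera("scene"); cv2.imwrite("pics/s2.png",cv2.resize(p[110:200,210:310,::-1],None,fx=8,fy=6.6,interpolation=cv2.INTER_CUBIC))
```

```text
{'clock': 3.15, 'joint_pos': array([6.26473034e-01, 6.52632355e-01, 9.29425239e-02, 1.00807530e+00,
       1.36375934e-04, 1.89026828e+00]), 'joint_vel': array([ 0.00095428,  0.00084342,  0.00100284, -0.0007389 ,  0.00111088,
        0.00013562]), 'tau': array([-1.50428228e-01, -4.93578565e+01,  2.21228439e+01, -1.39631689e+00,
       -1.19939125e-01,  9.66507650e-03]), 'eef_pos': array([0.51561548, 0.37320353, 0.0992984 ]), 'tool_rot': array([ 9.88240754e-01,  1.52898367e-01,  1.31814966e-03, -7.51108575e-04]), 'ft_force': array([-2.26926098, -1.95706996,  5.68734609]), 'ft_torque': array([-0.40741605,  0.70292844, -0.02692917]), 'grip_width': 0.02315451809094731}
```

View pics/s2.png

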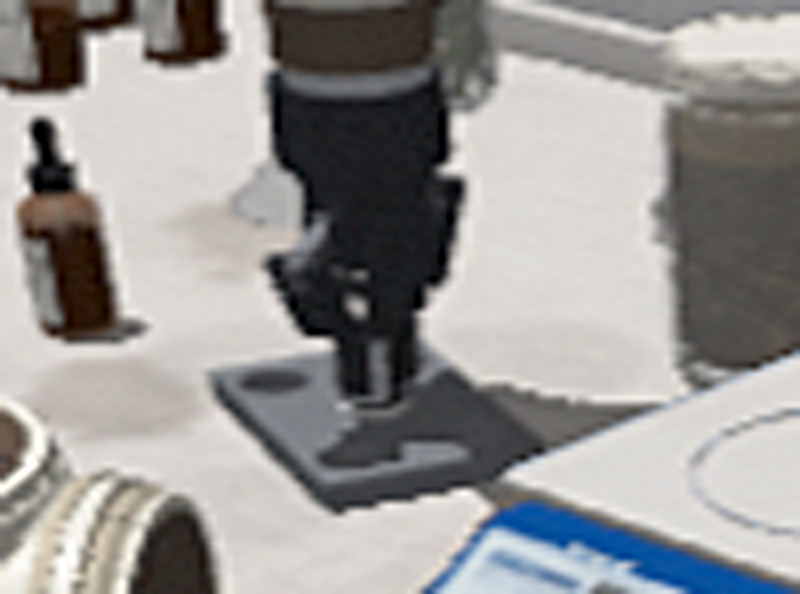

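The fingers hold the knob. Next I lift.

>>> drive_tool(steps=[0,0,-0.01,0,0,0,1,0,0,-0.03,0,0,0,1,0,0,-0.037,0,0,0,1,0,0,-0.037,0,0,0,1,0,0,-0.037,0,0,0,1,0,0,0,0,0,0,1])

```text
clock: 3.7
eef_pos: [0.518, 0.3748, 0.2575]
tool_rot: [0.988, 0.153, 0.007, -0.004]
ft_force: [1.6, 1.8, -3.5]
grip_width: 0.0227
```

```bash
python3 plan.py 0.5229 -0.2403 0.25 46.9 24 1;python3 - <<'E'
from h import *
o=bot.get_obs(); print(o["tool_rot"],o["ft_force"],o["ft_torque"])
E
```

```text
clock 3.7 [0.518  0.3748 0.2575] 17.59 maxshift 0.0245
[-0.0075, 0.0245, 0.0003, 0, 0, -1.22, 1.0, -0.0081, 0.0243, 0.0003, 0, 0, -1.22, 1.0, -0.0086, 0.0242, 0.0003, 0, 0, -1.22, 1.0, -0.0091, 0.0239, 0.0004, 0, 0, -1.22, 1.0, -0.0096, 0.0238, 0.0003, 0, 0, -1.22, 1.0, -0.0101, 0.0235, 0.0003, 0, 0, -1.22, 1.0, -0.0106, 0.0234, 0.0003, 0, 0, -1.22, 1.0, -0.0111, 0.0231, 0.0003, 0, 0, -1.22, 1.0]
[-0.0116, 0.0228, 0.0003, 0, 0, -1.22, 1.0, -0.0121, 0.0226, 0.0003, 0, 0, -1.22, 1.0, -0.0125, 0.0224, 0.0004, 0, 0, -1.22, 1.0, -0.0131, 0.0221, 0.0003, 0, 0, -1.22, 1.0, -0.0135, 0.0217, 0.0003, 0, 0, -1.22, 1.0, -0.0139, 0.0215, 0.0003, 0, 0, -1.22, 1.0, -0.0144, 0.0212, 0.0003, 0, 0, -1.22, 1.0, -0.0149, 0.0209, 0.0003, 0, 0, -1.22, 1.0]
[-0.0153, 0.0206, 0.0003, 0, 0, -1.22, 1.0, -0.0157, 0.0202, 0.0004, 0, 0, -1.22, 1.0, -0.0162, 0.0199, 0.0003, 0, 0, -1.22, 1.0, -0.0166, 0.0196, 0.0003, 0, 0, -1.22, 1.0, -0.017, 0.0191, 0.0003, 0, 0, -1.22, 1.0, -0.0174, 0.0189, 0.0003, 0, 0, -1.22, 1.0, -0.0178, 0.0184, 0.0003, 0, 0, -1.22, 1.0, -0.0181, 0.0181, 0.0003, 0, 0, -1.22, 1.0]
[ 0.98821278  0.15287469  0.00721476 -0.00357367] [ 1.57799553  1.79250848 -3.46342502] [ 0.20439334 -0.36059184 -0.00405787]
```

>>> drive_tool(steps=[0,0,0,0,0,0,1,0,0,0,0,0,0,1])

```text
clock: 3.87
eef_pos: [0.5144, 0.3722, 0.2463]
tool_rot: [0.988, 0.153, -0.001, 0.001]
ft_force: [0.6, -0.5, -8.4]
grip_width: 0.0229
```

Run:
```python
from h import *
o=bot.get_obs(); print(o["eef_pos"],o["tool_rot"],o["ft_force"],o["ft_torque"])
p,d=vision.camera("scene"); cv2.imwrite("pics/s3.png",cv2.resize(p[80:200,200:320,::-1],None,fx=6,fy=5,interpolation=cv2.INTER_CUBIC))
```

```text
[0.51435883 0.37218835 0.24628226] [ 9.88239623e-01  1.52907097e-01 -1.18046125e-03  6.88145121e-04] [ 0.55659215 -0.48967841 -8.36398011] [-0.06571007  0.05903726  0.0299221 ]
```

View pics/s3.png

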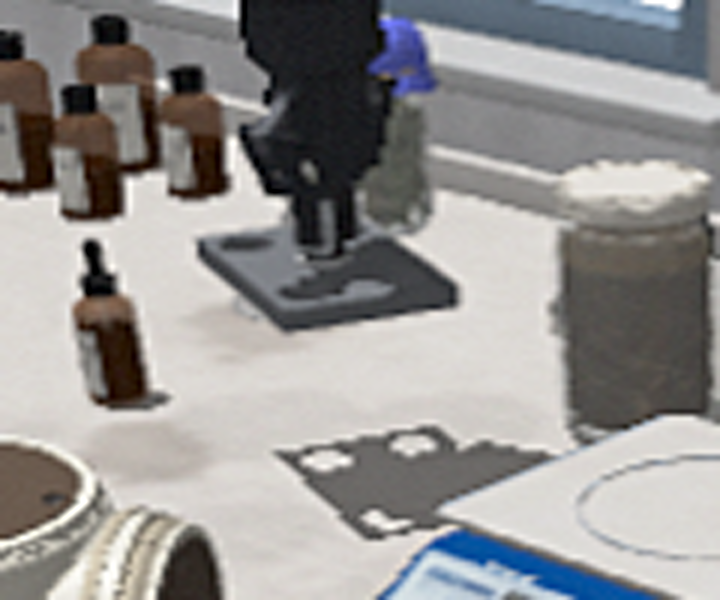

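The carrier is lifted, level and securely held.

```bash
python3 plan.py 0.5229 -0.2403 0.247 46.9 24 1 0.5148 0.3735 0.247 17.6
```

```text
clock 3.9167 [0.5148 0.3735 0.247 ] 17.6 maxshift 0.0245
[-0.0074, 0.0245, 0.0, 0, 0, -1.22, 1.0, -0.0079, 0.0243, 0.0, 0, 0, -1.22, 1.0, -0.0085, 0.0241, 0.0, 0, 0, -1.22, 1.0, -0.0089, 0.024, 0.0, 0, 0, -1.22, 1.0, -0.0095, 0.0238, 0.0, 0, 0, -1.22, 1.0, -0.01, 0.0235, 0.0, 0, 0, -1.22, 1.0, -0.0105, 0.0233, 0.0, 0, 0, -1.22, 1.0, -0.0109, 0.0232, 0.0, 0, 0, -1.22, 1.0]
[-0.0115, 0.0228, 0.0, 0, 0, -1.22, 1.0, -0.0119, 0.0226, 0.0, 0, 0, -1.22, 1.0, -0.0124, 0.0224, 0.0, 0, 0, -1.22, 1.0, -0.0129, 0.0221, 0.0, 0, 0, -1.22, 1.0, -0.0134, 0.0218, 0.0, 0, 0, -1.22, 1.0, -0.0138, 0.0215, 0.0, 0, 0, -1.22, 1.0, -0.0143, 0.0213, 0.0, 0, 0, -1.22, 1.0, -0.0147, 0.0209, 0.0, 0, 0, -1.22, 1.0]
[-0.0152, 0.0206, 0.0, 0, 0, -1.22, 1.0, -0.0156, 0.0202, 0.0, 0, 0, -1.22, 1.0, -0.016, 0.02, 0.0, 0, 0, -1.22, 1.0, -0.0164, 0.0196, 0.0, 0, 0, -1.22, 1.0, -0.0169, 0.0192, 0.0, 0, 0, -1.22, 1.0, -0.0173, 0.0189, 0.0, 0, 0, -1.22, 1.0, -0.0176, 0.0184, 0.0, 0, 0, -1.22, 1.0, -0.0181, 0.0182, 0.0, 0, 0, -1.22, 1.0]
```

>>> drive_tool(steps=[-0.0074,0.0245,0,0,0,-1.22,1,-0.0079,0.0243,0,0,0,-1.22,1,-0.0085,0.0241,0,0,0,-1.22,1,-0.0089,0.024,0,0,0,-1.22,1,-0.0095,0.0238,0,0,0,-1.22,1,-0.01,0.0235,0,0,0,-1.22,1,-0.0105,0.0233,0,0,0,-1.22,1,-0.0109,0.0232,0,0,0,-1.22,1])

```text
clock: 4.58
eef_pos: [0.516, 0.1664, 0.2448]
tool_rot: [0.971, 0.237, -0.003, 0.0]
ft_force: [0.3, -0.4, -6.5]
grip_width: 0.0229
```

>>> drive_tool(steps=[-0.0115,0.0228,0,0,0,-1.22,1,-0.0119,0.0226,0,0,0,-1.22,1,-0.0124,0.0224,0,0,0,-1.22,1,-0.0129,0.0221,0,0,0,-1.22,1,-0.0134,0.0218,0,0,0,-1.22,1,-0.0138,0.0215,0,0,0,-1.22,1,-0.0143,0.0213,0,0,0,-1.22,1,-0.0147,0.0209,0,0,0,-1.22,1])

```text
clock: 5.25
eef_pos: [0.5187, -0.0377, 0.245]
tool_rot: [0.948, 0.319, -0.003, -0.001]
ft_force: [0.8, -0.3, -7.0]
grip_width: 0.023
```

>>> drive_tool(steps=[-0.0152,0.0206,0,0,0,-1.22,1,-0.0156,0.0202,0,0,0,-1.22,1,-0.016,0.02,0,0,0,-1.22,1,-0.0164,0.0196,0,0,0,-1.22,1,-0.0169,0.0192,0,0,0,-1.22,1,-0.0173,0.0189,0,0,0,-1.22,1,-0.0176,0.0184,0,0,0,-1.22,1,-0.0181,0.0182,0,0,0,-1.22,1])

```text
clock: 5.92
eef_pos: [0.5215, -0.2417, 0.2446]
tool_rot: [0.917, 0.398, -0.002, -0.002]
ft_force: [0.5, -0.4, -6.8]
grip_width: 0.0228
```

>>> drive_tool(steps=[0,0,0.02,0,0,0,1,0,0,0.03,0,0,0,1,0,0,0.03,0,0,0,1,0,0,0.015,0,0,0,1,0,0,0,0,0,0,1,0,0,0,0,0,0,1,0,0,0,0,0,0,1])

```text
clock: 6.5
eef_pos: [0.5232, -0.2411, 0.1528]
tool_rot: [0.917, 0.398, -0.0, -0.0]
ft_force: [0.3, -0.5, -5.7]
grip_width: 0.0226
```

Run:
```python
from h import *
import plan
o,p,y,r=plan.pose(); print(p,y,o["ft_force"],o["ft_torque"])
for n,(x,yy,w,h) in {"scene":(340,170,140,105),"top":(340,130,120,90)}.items():
    q,d=vision.camera(n); np.savez(f"{n}4.npz",p=q,d=d); cv2.imwrite(f"pics/{n}4.png",cv2.resize(q[yy:yy+h,x:x+w,::-1],None,fx=700//w,fy=700//w,interpolation=cv2.INTER_CUBIC))
```

```text
[ 0.52322751 -0.24112618  0.15283836] 46.877812092452544 [ 0.31557882 -0.51897304 -5.71209507] [-0.06499627 -0.1156321   0.02167789]
```

View pics/scene4.png

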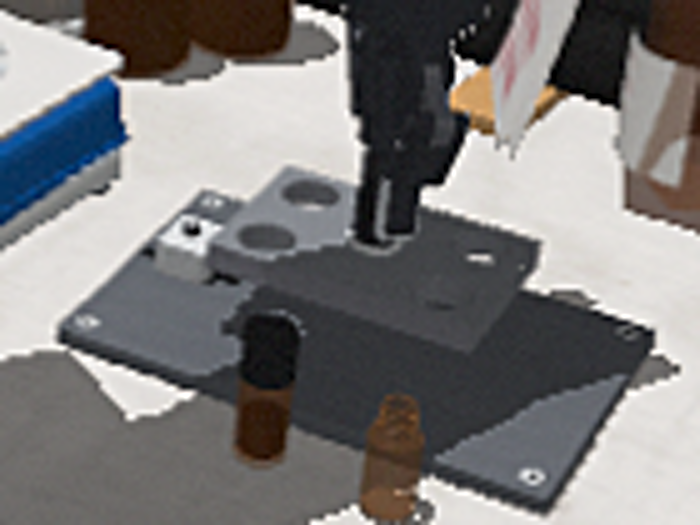

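View pics/top4.png

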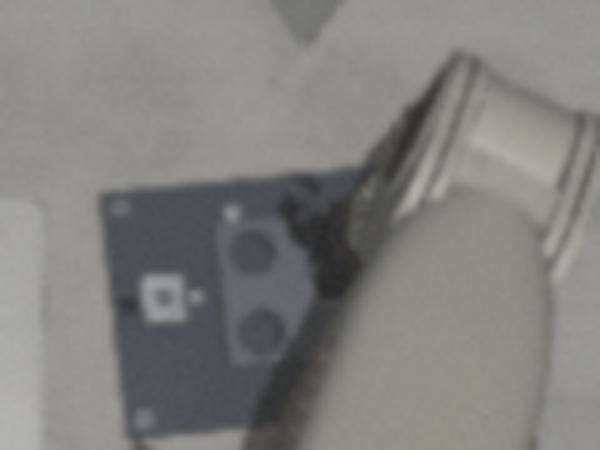

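The carrier hangs level above the bed. In the scene crop its top corners are at about (287,168), (540,240), (470,335) and (213,250). The top view shows its left edge between (218,222) and (234,362), clear of the screw at (203,297).

Run:
```python
from h import *
s=np.load("scene4.npz")["p"];t=np.load("top4.npz")["p"]
cv2.imwrite("pics/s4b.png",cv2.resize(s[200:245,378:453,::-1],None,fx=10,fy=10,interpolation=cv2.INTER_CUBIC))
f=lambda q:(np.array(q,float)+.5)/5-.5+[340,170]
P=onz("scene",f([(287,168),(540,240),(470,335),(213,250),(312,193),(267,238)]),.0695)[:,:2]
print(P.round(4))
for a,b in((0,1),(0,3),(3,2),(1,2),(4,5)):
    d=P[b]-P[a]; print(a,b,np.hypot(*d).round(4),np.degrees(np.arctan2(d[1],d[0])))
print((P[0]+P[2])/2,(P[1]+P[3])/2)
g=lambda q:(np.array(q,float)+.5)/5-.5+[340,130]
H=onz("top",g([(254,251),(262,332),(218,222),(234,362),(231,213)]),.0635)[:,:2]
print(H.round(4))
for a,b in((0,1),(2,3)):
    d=H[b]-H[a]; print(a,b,np.hypot(*d).round(4),np.degrees(np.arctan2(d[1],d[0])))
```

```text
[[ 0.5559 -0.1611]
 [ 0.5777 -0.3065]
 [ 0.471  -0.3213]
 [ 0.4551 -0.1778]
 [ 0.541  -0.1866]
 [ 0.4841 -0.1932]]
0 1 0.147 -81.47273485719343
0 3 0.1022 -170.60844342388734
3 2 0.1444 -83.67913546572102
1 2 0.1077 -172.13246716986373
4 5 0.0573 -173.39094442324642
[ 0.51347102 -0.2412098 ] [ 0.51642558 -0.24217338]
[[ 0.5461 -0.1869]
 [ 0.4891 -0.1926]
 [ 0.566  -0.1614]
 [ 0.4677 -0.173 ]
 [ 0.5726 -0.1706]]
0 1 0.0572 -174.24876395658828
2 3 0.0989 -173.27607161748261
```

View pics/s4b.png

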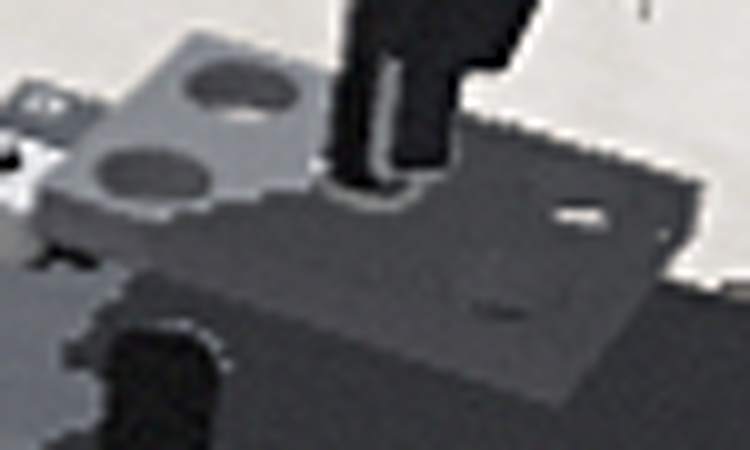

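>>> drive_tool(steps=[0,0,0.015,0,0,0,1,0,0,0.015,0,0,0,1,0,0,0.005,0,0,0,1,0,0,0.003,0,0,0,1,0,0,0,0,0,0,1,0,0,0,0,0,0,1])

```text
clock: 7.1
eef_pos: [0.5237, -0.2414, 0.1159]
tool_rot: [0.917, 0.398, 0.001, 0.001]
ft_force: [0.6, 0.5, -6.3]
grip_width: 0.023
```

>>> drive_tool(steps=[0,0,0.002,0,0,0,1,0,0,0,0,0,0,1,0,0,0.001,0,0,0,1,0,0,0,0,0,0,1])

```text
clock: 7.43
eef_pos: [0.5231, -0.2411, 0.1121]
tool_rot: [0.917, 0.398, 0.0, 0.0]
ft_force: [-0.9, 0.1, -7.3]
grip_width: 0.0231
```

>>> drive_tool(steps=[0,0,0.001,0,0,0,1,0,0,0,0,0,0,1,0,0,0.001,0,0,0,1,0,0,0,0,0,0,1])

```text
clock: 7.77
eef_pos: [0.5236, -0.2413, 0.1113]
tool_rot: [0.917, 0.398, 0.001, 0.001]
ft_force: [-1.0, 1.2, 3.6]
grip_width: 0.0226
```

>>> drive_tool(steps=[0,0,0,0,0,0,0.3,0,0,0,0,0,0,0.28,0,0,0,0,0,0,0.28,0,0,0,0,0,0,0.28])

```text
clock: 8.1
eef_pos: [0.5234, -0.2412, 0.1102]
tool_rot: [0.917, 0.398, 0.0, 0.0]
ft_force: [0.0, -0.8, 0.6]
grip_width: 0.0307
```

Run:
```python
from h import *
import plan
o,p,y,r=plan.pose(); print(p,y,o["ft_force"],o["ft_torque"])
for n,(x,yy,w,h) in {"scene":(340,170,140,105),"top":(340,130,120,90)}.items():
    q,d=vision.camera(n); np.savez(f"{n}5.npz",p=q,d=d); cv2.imwrite(f"pics/{n}5.png",cv2.resize(q[yy:yy+h,x:x+w,::-1],None,fx=700//w,fy=700//w,interpolation=cv2.INTER_CUBIC))
```

```text
[ 0.52339233 -0.24123467  0.11015794] 46.875693482729666 [ 0.03108941 -0.82232026  0.64261545] [ 0.07699146 -0.00395452 -0.0345831 ]
```

View pics/scene5.png

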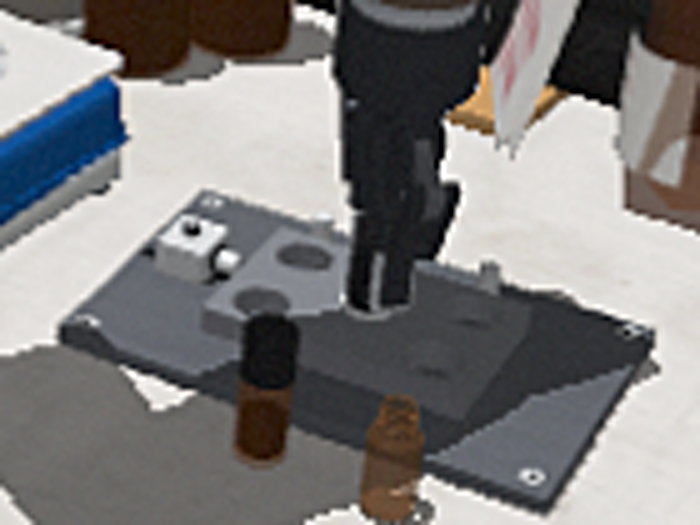

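View pics/top5.png

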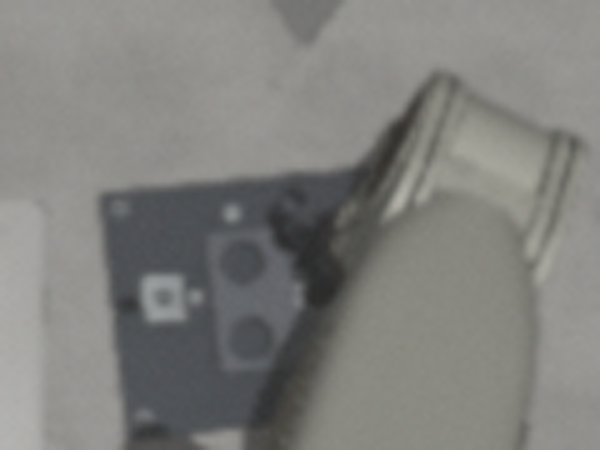

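The carrier is flat on the bed, short of the dowels and the screw, with the knob loose between the jaws. I'll push along tool +x, which points diagonally at the dowels and the screw together.

>>> drive_tool(steps=[0.0015,0,0,0,0,0,0.28,0.0015,0,0,0,0,0,0.28,0.001,0,0,0,0,0,0.28,0.001,0,0,0,0,0,0.28,0.001,0,0,0,0,0,0.28,0.001,0,0,0,0,0,0.28,0,0,0,0,0,0,0.28])

```text
clock: 8.78
eef_pos: [0.5279, -0.2359, 0.1099]
tool_rot: [0.917, 0.398, 0.0, -0.0]
ft_force: [-1.1, -1.1, 0.4]
grip_width: 0.0309
```

>>> drive_tool(steps=[0.001,0,0,0,0,0,0.28,0.001,0,0,0,0,0,0.28,0.001,0,0,0,0,0,0.28,0,0,0,0,0,0,0.28])

```text
clock: 9.12
eef_pos: [0.53, -0.2336, 0.1099]
tool_rot: [0.917, 0.398, 0.0, -0.0]
ft_force: [-0.9, -1.6, 0.4]
grip_width: 0.0309
```

>>> drive_tool(steps=[0.001,0,0,0,0,0,0.28,0.001,0,0,0,0,0,0.28,0,0,0,0,0,0,0.28])

```text
clock: 9.37
eef_pos: [0.5313, -0.2322, 0.1099]
tool_rot: [0.917, 0.398, 0.0, -0.0]
ft_force: [-1.1, -0.5, -1.1]
grip_width: 0.0305
```

>>> drive_tool(steps=[0.001,0,0,0,0,0,0.28,0.001,0,0,0,0,0,0.28,0,0,0,0,0,0,0.28])

```text
clock: 9.62
eef_pos: [0.5317, -0.2318, 0.1098]
tool_rot: [0.918, 0.397, -0.002, 0.001]
ft_force: [-3.9, -4.7, 1.1]
grip_width: 0.0307
```

Run:
```python
from h import *
import plan
o,p,y,r=plan.pose(); print(p,y,o["ft_force"],o["ft_torque"])
for n,(x,yy,w,h) in {"scene":(370,205,100,60),"top":(350,150,75,70)}.items():
    q,d=vision.camera(n); np.savez(f"{n}6.npz",p=q,d=d); cv2.imwrite(f"pics/{n}6.png",cv2.resize(q[yy:yy+h,x:x+w,::-1],None,fx=8,fy=8,interpolation=cv2.INTER_CUBIC))
```

```text
[ 0.53171075 -0.2317752   0.10981187] 46.82481450304073 [-3.87091742 -4.70064327  1.05932659] [-0.88509707  0.78912487  0.07971562]
```

View pics/scene6.png

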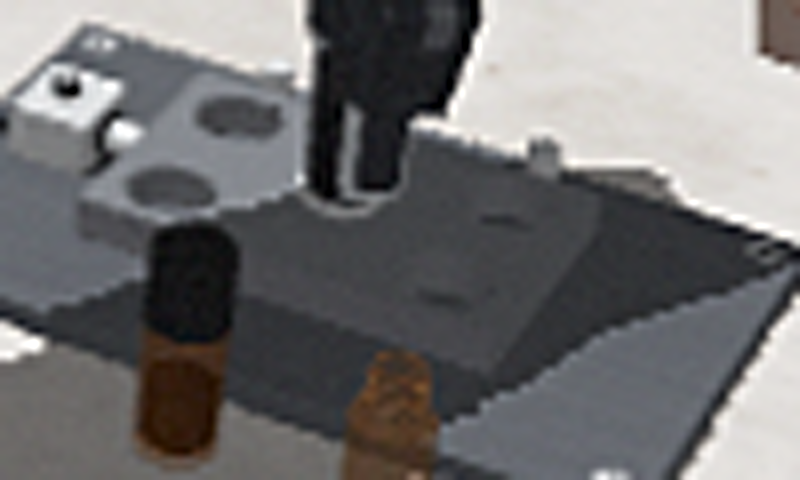

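View pics/top6.png

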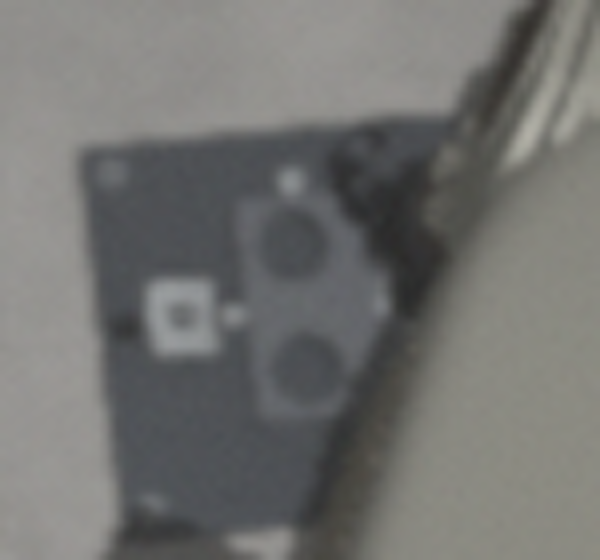

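Contact: 6 N resisting, and the tool has stopped advancing. To check each axis for contact, I nudge 1 mm along jig +y, then +x.

>>> drive_tool(steps=[0.0006,-0.0008,0,0,0,0,0.28,0,0,0,0,0,0,0.28,0,0,0,0,0,0,0.28])

```text
clock: 9.97
eef_pos: [0.5317, -0.2316, 0.1099]
tool_rot: [0.918, 0.397, -0.002, 0.001]
ft_force: [-3.7, -7.0, -0.6]
grip_width: 0.0308
```

```bash
cat > st.py <<'E'
from h import *
import plan
o,p,y,r=plan.pose(); a=np.radians(7.15);J=np.array([[np.cos(a),np.sin(a)],[-np.sin(a),np.cos(a)]])
print(o["clock"],"jig rel mm",(J@(p[:2]-[.5219,-.2323])*1000).round(2),"z",p[2].round(4),"F pushed jig",(-J@o["ft_force"][:2]).round(2),o["ft_force"][2].round(2),"T",(J@o["ft_torque"][:2]).round(3),o["ft_torque"][2].round(3),"grip",o["grip_width"], "yaw",y, (r.as_matrix()[:,2]).round(4))
E
python3 st.py
```

```text
9.9667 jig rel mm [ 9.79 -0.54] z 0.1099 F pushed jig [4.55 6.52] -0.58 T [-1.246  0.834] 0.034 grip 0.03079167662478154 yaw 46.78825615718942 [-0.0017 -0.0039 -1.    ]
```

>>> drive_tool(steps=[0.0008,0.0006,0,0,0,0,0.28,0,0,0,0,0,0,0.28,0,0,0,0,0,0,0.28])

```text
clock: 10.22
eef_pos: [0.5319, -0.2316, 0.1098]
tool_rot: [0.918, 0.397, -0.002, 0.001]
ft_force: [-5.8, -7.3, 1.9]
grip_width: 0.0307
```

```bash
python3 st.py
```

```text
10.2167 jig rel mm [ 9.99 -0.57] z 0.1098 F pushed jig [6.67 6.47] 1.92 T [-1.293  1.277] 0.052 grip 0.03067298100804366 yaw 46.761331156869254 [-0.0035 -0.0042 -1.    ]
```

Both axes are firm: each extra commanded millimetre moves the tool about 0.2 mm and adds about 2 N. I'll add a little more in x so both dowels load well, then hold for 0.6 s.

>>> drive_tool(steps=[0.0005,0.0004,0,0,0,0,0.28,0,0,0,0,0,0,0.28,0,0,0,0,0,0,0.28,0,0,0,0,0,0,0.28,0,0,0,0,0,0,0.28,0,0,0,0,0,0,0.28,0,0,0,0,0,0,0.28,0,0,0,0,0,0,0.28])

```text
clock: 10.88
eef_pos: [0.532, -0.2316, 0.1098]
tool_rot: [0.918, 0.397, -0.003, 0.001]
ft_force: [-6.9, -7.1, 0.8]
grip_width: 0.0307
```

```bash
python3 st.py
python3 - <<'E'
from h import *
for n,(x,yy,w,h) in {"scene":(375,205,75,55),"top":(350,150,75,60)}.items():
    q,d=vision.camera(n); np.savez(f"{n}7.npz",p=q,d=d); cv2.imwrite(f"pics/{n}7.png",cv2.resize(q[yy:yy+h,x:x+w,::-1],None,fx=10,fy=10,interpolation=cv2.INTER_CUBIC))
E
```

```text
10.8833 jig rel mm [10.08 -0.57] z 0.1098 F pushed jig [7.76 6.17] 0.77 T [-1.271  1.574] 0.046 grip 0.03065233842594466 yaw 46.747037371169995 [-0.0046 -0.0043 -1.    ]
```

View pics/scene7.png

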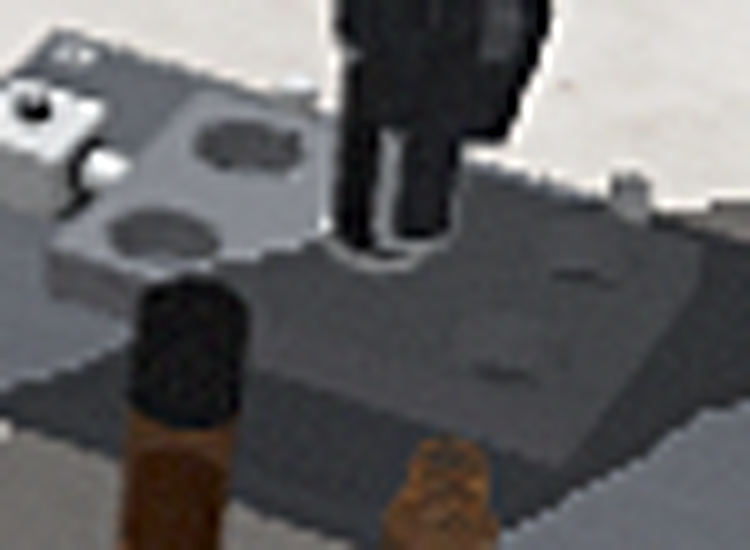

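View pics/top7.png

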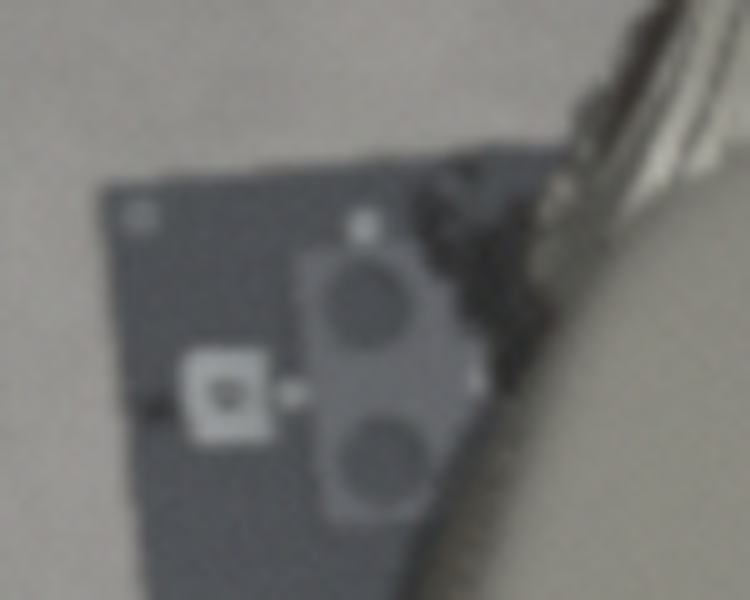

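Run:
```python
from h import *
a=np.radians(7.15);J=np.array([[np.cos(a),np.sin(a)],[-np.sin(a),np.cos(a)]])
f=lambda q:(np.array(q,float)+.5)/10-.5
def show(n,off,q,z):
    P=onz(n,f(q)+off,z)[:,:2]; return ((P-[.5219,-.2323])@J.T*1000).round(1)
print("top holes",show("top",[350,150],[(366,306),(384,460)],.028))
print("top edge",show("top",[350,150],[(299,262),(328,518)],.028),"tip",show("top",[350,150],[(306,395)],.0225),"dowel",show("top",[350,150],[(364,227)],.036))
print("scene holes",show("scene",[375,205],[(249,147),(164,236)],.028))
print("scene far corners",show("scene",[375,205],[(200,92),(700,240),(565,465),(50,245)],.028))
print("scene dowels",show("scene",[375,205],[(297,83),(630,182)],.036))
```

```text
top holes [[ 34.9  50.9]
 [-20.8  51.2]]
top edge [[ 53.1  72.9]
 [-39.4  73.6]] tip [[ 5.8 75.3]] dowel [[62.1 49.5]]
scene holes [[ 31.   49.6]
 [-24.5  49.8]]
scene far corners [[ 50.9  74.1]
 [ 54.5 -75. ]
 [-66.2 -82.4]
 [-45.7  74. ]]
scene dowels [[ 58.3  47.8]
 [ 59.8 -51.7]]
```

By the top view the carrier's short edge is parallel to the jig to about 0.3 mm and sits at the screw tip, with its long side at the dowels. The press has been held. Now I back off, open and rise.

>>> drive_tool(steps=[-0.001,0,0,0,0,0,0.28,-0.001,0,0,0,0,0,0.28,-0.0015,0,0,0,0,0,0.28,-0.0015,0,0,0,0,0,0.28,-0.001,0,0,0,0,0,0.28,0,0,0,0,0,0,0.28])

```text
clock: 11.48
eef_pos: [0.5303, -0.2338, 0.11]
tool_rot: [0.917, 0.398, 0.001, 0.0]
ft_force: [-0.1, 0.5, 0.3]
grip_width: 0.0309
```

```bash
python3 st.py
```

```text
11.4833 jig rel mm [ 8.18 -2.55] z 0.11 F pushed jig [-0.01 -0.54] 0.28 T [ 0.051 -0.012] -0.015 grip 0.030945135173683767 yaw 46.89357794857901 [ 9.e-04  4.e-04 -1.e+00]
```

>>> drive_tool(steps=[0,0,0,0,0,0,0,0,0,0,0,0,0,-0.3,0,0,0,0,0,0,-0.3,0,0,-0.01,0,0,0,-0.3,0,0,-0.02,0,0,0,-0.3,0,0,-0.03,0,0,0,-0.3,0,0,-0.03,0,0,0,-0.3,0,0,-0.03,0,0,0,-0.3])

```text
clock: 12.15
eef_pos: [0.5297, -0.2338, 0.2318]
tool_rot: [0.917, 0.398, -0.0, -0.0]
ft_force: [0.4, -0.1, -0.4]
grip_width: 0.0555
```

```bash
python3 st.py; python3 plan.py 0.42 0.13 0.28 46.9 12 -0.3
```

```text
12.15 jig rel mm [ 7.6  -2.47] z 0.2318 F pushed jig [-0.38  0.12] -0.44 T [ 0.003 -0.027] -0.004 grip 0.05552189143434676 yaw 46.87977166715653 [-1.e-04  2.e-04 -1.e+00]
clock 12.15 [ 0.5297 -0.2338  0.2318] 46.88 maxshift 0.0274
[0.0159, -0.0274, -0.004, 0, 0, -0.0, -0.3, 0.0159, -0.0274, -0.004, 0, 0, -0.0, -0.3, 0.0158, -0.0274, -0.0041, 0, 0, -0.0, -0.3, 0.0159, -0.0274, -0.004, 0, 0, -0.0, -0.3, 0.0159, -0.0274, -0.004, 0, 0, -0.0, -0.3, 0.0159, -0.0274, -0.004, 0, 0, -0.0, -0.3, 0.0158, -0.0274, -0.004, 0, 0, -0.0, -0.3, 0.0159, -0.0274, -0.004, 0, 0, -0.0, -0.3]
[0.0159, -0.0274, -0.0041, 0, 0, -0.0, -0.3, 0.0159, -0.0274, -0.004, 0, 0, -0.0, -0.3, 0.0159, -0.0274, -0.004, 0, 0, -0.0, -0.3, 0.0158, -0.0274, -0.004, 0, 0, -0.0, -0.3]
```

Moving the arm aside for an unobstructed check.

>>> drive_tool(steps=[0.016,-0.0275,-0.004,0,0,0,-0.3,0.016,-0.0275,-0.004,0,0,0,-0.3,0.016,-0.0275,-0.004,0,0,0,-0.3,0.016,-0.0275,-0.004,0,0,0,-0.3,0.016,-0.0275,-0.004,0,0,0,-0.3,0.016,-0.0275,-0.004,0,0,0,-0.3,0.016,-0.0275,-0.004,0,0,0,-0.3,0.016,-0.0275,-0.004,0,0,0,-0.3])

```text
clock: 12.82
eef_pos: [0.4562, 0.0112, 0.2631]
tool_rot: [0.918, 0.398, 0.001, 0.0]
ft_force: [1.2, 0.8, 0.2]
grip_width: 0.0554
```

>>> drive_tool(steps=[0.016,-0.0275,-0.004,0,0,0,-0.3,0.016,-0.0275,-0.004,0,0,0,-0.3,0.016,-0.0275,-0.004,0,0,0,-0.3,0.016,-0.0275,-0.004,0,0,0,-0.3,0,0,0,0,0,0,-0.3,0,0,0,0,0,0,-0.3])

```text
clock: 13.32
eef_pos: [0.4201, 0.1331, 0.279]
tool_rot: [0.917, 0.4, 0.001, 0.0]
ft_force: [-0.5, -0.4, -0.6]
grip_width: 0.0556
```

Run:
```python
from h import *
for n,(x,yy,w,h) in {"scene":(345,195,120,85),"top":(350,150,100,80)}.items():
    q,d=vision.camera(n); np.savez(f"{n}8.npz",p=q,d=d); cv2.imwrite(f"pics/{n}8.png",cv2.resize(q[yy:yy+h,x:x+w,::-1],None,fx=6 if n=="scene" else 8,fy=6 if n=="scene" else 7,interpolation=cv2.INTER_CUBIC)); cv2.imwrite(f"pics/{n}8f.png",q[:,:,::-1])
```

```text
(no output)
```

View pics/scene8.png

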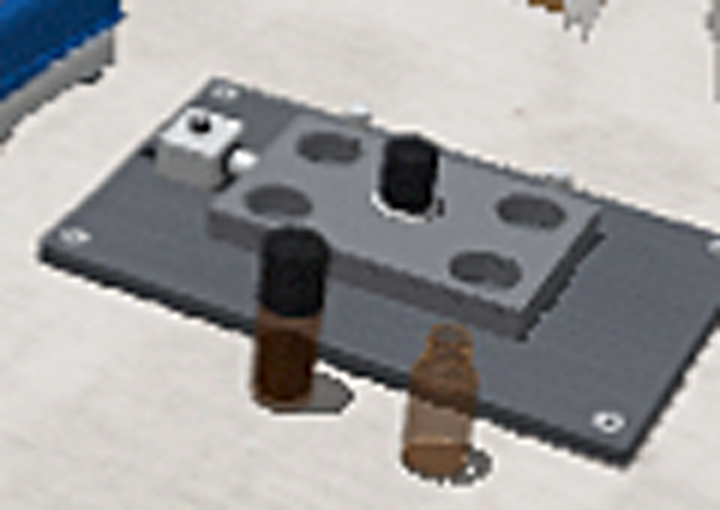

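View pics/top8.png

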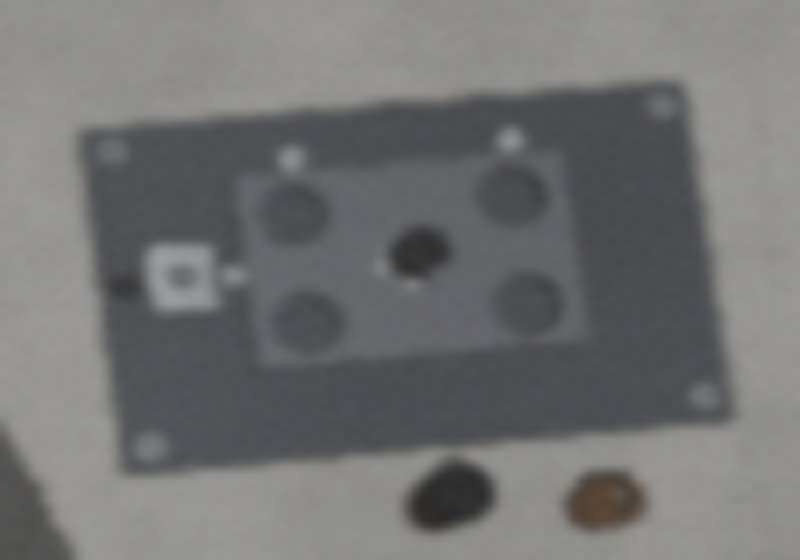

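View pics/top8f.png

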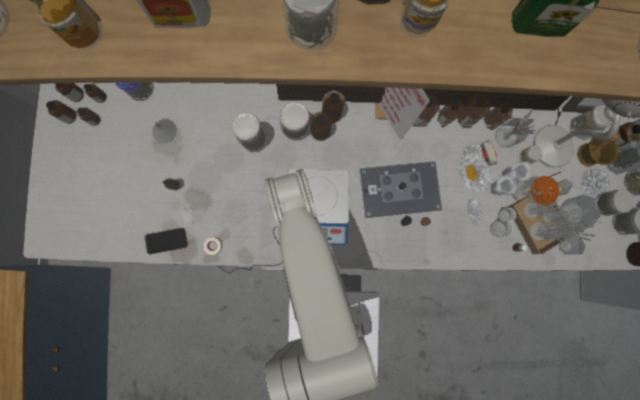

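The view is clear: the carrier lies flat with its edge against both dowels at (291,158) and (510,140) and its short side at the screw tip (243,276). The bottles and the tape have not moved. One numeric check follows.

Run:
```python
from h import *
f=lambda q:(np.array(q,float)+.5)/[8,7]-.5+[350,150]
D=onz("top",f([(291,158),(510,140)]),.036)[:,:2]; H=onz("top",f([(296,213),(513,194),(529,304),(309,322)]),.028)[:,:2]
d=D[1]-D[0]; a=np.arctan2(d[0],-d[1]); print("jig yaw",np.degrees(a))
J=np.array([[np.cos(a),np.sin(a)],[-np.sin(a),np.cos(a)]]); O=D.mean(0)-J.T@[.062,0]
print(((H-O)@J.T*1000).round(1),((H.mean(0)-O)@J.T*1000).round(1))
print("knob",(J@(onz("top",f([(417,252)]),.060)[0,:2]-O)*1000).round(1),"tip",(J@(onz("top",f([(246,276)]),.0225)[0,:2]-O)*1000).round(1))
z=np.load("top8.npz")["p"].astype(int)-np.load("top0.npz")["p"]
for n,(x,y) in {"tape":(212,246),"roll":(406,221),"vial":(426,221)}.items(): print(n,abs(z[y-9:y+10,x-9:x+10]).max())
```

```text
jig yaw 6.866530548711574
[[ 34.8  49.4]
 [ 35.2 -49.5]
 [-21.9 -49.7]
 [-21.5  50.2]] [6.7 0.1]
knob [5.6 4.2] tip [ 5.4 74.7]
tape 10
roll 8
vial 9
```

```bash
python3 -c "
from workcell import job_done; print(job_done())"
```

```text
the job is handed in; nothing more can be done
None
```

I set the carrier on the jig bed, pushed it home against both dowels and the screw, let go, and handed the job in at about 13.4 s. No verdict was reported.

**How it was done:** I gripped the carrier by its knob, lifted it over the scale and lowered it 6–8 mm short of the stops. I then opened the jaws to 31 mm so the carrier could line itself up, and pushed diagonally toward the dowels and the screw.

**Contact and force:**
- Both directions were firm: a further 1 mm command moved the tool only about 0.2 mm and raised the force by about 2 N.
- I held about 7–8 N toward the two dowels together and about 6 N toward the screw for about 0.6 s. That is well under the 25 N limit.
- That both dowels were loaded is inferred, not measured one by one. The twist at the wrist was near zero, and the carrier lay parallel to the dowels.

**Last checks, arm clear:**
- The carrier lies flat, centred at jig x +6.7 mm, y +0.1 mm, square to the dowel line within about 0.3 mm.
- Seated should be x +6.0 mm and y about −0.3 mm, from the screw tip seen at 74.7 mm. The differences are within the roughly 2 mm calibration error.
- The vial, bottle and tape look unchanged from the first picture.

**Disagreements:**
- A rough reading of the knob's centre came out 4 mm off in y, while the holes and edges agreed with each other. I took it as an error from the knob's side or shadow.
- The two cameras differed by about 5 mm in x while the carrier was hanging. I went by the top view and the arm's own position.

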